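# Release the cam stop and slide the dish carriage home

### The arm

A 7-joint arm with a two-finger parallel gripper is mounted at the origin on a cart in front of the work surface, level with it; the furniture and walls round the work are solid. World frame = base frame: x ahead of the robot, y to its left, z up, the work surface at z = 0. Lengths are in m, angles in rad, forces in N, time in s.
With the tool pointing down it reaches from about 0.4 to 0.875 m from the base axis. Payload 19.3 kg.
Tool frame: the origin (TCP) lies at the very end of the fingers, on their centre line; the grasp point (between the pads) lies 19 mm behind it; z points along the fingers, y is the line along which they close (so a half turn about z gives the same grasp; the last joint's range is limited). The gripper opens to 85 mm and grips with 20 to 120 N. Pads are 22 mm wide; open, the fingers measure 114 mm over their backs; the gripper's body (76 mm by 85 mm) begins 54 mm behind the grasp point. The pads swing forward as they close: fully open they stand 13 mm farther back than shut.
Start: joints at [1.187, 0.521, -0.036, 1.599, 0.021, 1.021, -0.113], TCP at [0.193, -0.594, 0.231] pointing down, gripper open.
Joint ranges: [-2.91, 2.91], [-0.3, 2.13], [-1.5, 1.42], [0.17, 2.43], [-1.26, 4.41], [0.16, 1.93], [-2.52, 2.52]. Speed limits (rad/s): [1.89, 1.89, 2.39, 2.39, 3.01, 3.01, 3.01].

### API

Orientations are given as a 3x3 rotation matrix whose columns are the frame's x, y, z axes.
In Python, from workcell import bot, viewer, job gives the robot as it stands (bot), with the cameras (viewer) and the job (job).
- The arm moves only by the tool move_tool, called after "Emit:" by a JSON object that holds its "name" and its "arguments". Schema: {"type":"object","properties":{"ticks":{"type":"array","items":{"type":"array","items":{"type":"number"},"minItems":5,"maxItems":5},"minItems":1,"maxItems":20},"grip_n":{"type":"number"},"only":{"type":"string"},"quiet":{"type":"boolean"},"lines":{"type":"string"}},"required":["ticks"],"additionalProperties":false}. ticks is a list of rows, 1 to 20 of them, each of 5 numbers: dx, dy, dz in m, then a turn about the tool's z in rad, then the finger opening in m; each row is the pose to reach, as a shift and turn from the pose commanded when the call began, along the tool's axes at that moment; what a row does not reach only later rows make up. A row lasts 1/12 s, in which the tool goes at most 0.0417 m and 0.125 rad, less where a joint would pass 70% of its speed; a pose out of reach is approached as far as the arm can. The fingers move at their own pace and stop on an object; grip_n is the grip in N (left out, the last holds). Time passes only in rows, so rows that do not move let the fingers close. The tool returns the time, the measured TCP pose, the force, the opening and the grip force at its end. only (a regular expression) keeps the lines of the reply that match it, lines (a string "A,B") keeps lines A to B, and quiet returns only ok. Input that does not fit is refused with a message, and nothing moves.
- bot.read_state(): the state, without advancing time (a new reading comes with each control period).
- viewer.capture(name): name is "scene" or "top" or "wrist"; returns a dict with "img" (384x512x3 uint8, red, green, blue), "intrinsics" (3x3 intrinsics, pixels), "R" (3x3) and "t" (3): a world point X has camera coordinates R X + t; the wrist camera has in their place "tool_from_camera" (4x4, takes a point from camera to tool coordinates, whose origin is the TCP and whose axes are the flange's). Camera axes: x right, y down, z forward; pixel columns grow to the right and rows downward; lengths in m; the calibration is good to about 2 mm. A picture is of the moment at which its call begins: read the wrist's pose just before it. There is no depth.
- job.hand_in(): hands the job in; it is judged then, once.
The state is a dict: "clock": time; "joints": joint angles; "qd": joint speeds; "effort": joint torques, N m; "tcp_pos": TCP position; "orientation": TCP orientation; "wrist_force": force on the tool from outside, world axes, zero at the start; "wrist_torque": the same for the moment, N m; "grip_width": finger opening in m; "grasp_force": force on a finger pad.
Only numpy, scipy, OpenCV 4.12 (cv2) and the standard library are available. Lean on these libraries where they do the work, as an engineer would, in place of code of your own. Each camera call takes 0.05 s, during which the arm holds its last target. There are 200 camera calls.

### The job

On the dish-loading fixture, push the red pin of the cam lever round with the fingertips until the cam's low point faces the carriage's roller (the lever then points at the red line on the base plate). Only then push the white carriage with its dish forward by its upright rear plate until it is fully home against the end stops. Do it all by pushing: grip and lift nothing, leave the dish sitting in its nest, leave the things standing round the fixture where they are, and let go clear of everything.

Things in the scene. Friction and masses are not known exactly. Their poses are not given: they have to be found in the camera images.
- fixture: fixed dish-loading fixture: grey-painted metal base plate, 230 mm along its x (-118 to +112 mm), 150 mm wide, 10 mm thick. Origin on the bench under the plate, on its centre line; x is the carriage's forward direction (away from the robot), y left, z up. Dark guide rails 26 mm high stand beside the carriage; two black rubber end stops ahead of it meet its front edge when it is home
- carriage (a joint): travel of the white carriage along fixture +x, m: 0 at the start, 0.038 home against the end stops. It stays where left; sliding takes about 2 N. A brass roller on its nose meets the cam's rim: unless the low point faces it the cam blocks the carriage short of home (after 3 mm at its high point); a hard push would force the cam round
- push_face (a point): middle of the rear face of the carriage's upright rear plate (60 mm wide, 8 mm thick, reaching 68 mm above the bench; this point is 52 mm above it); 100 mm behind the fixture's origin at the start. Push here toward fixture +x. The carriage's plate top is 24 mm above the bench
- nest (a point): centre of the dish nest on the carriage, on the carriage's top 24 mm above the bench: a dark ring 71 mm across and 6 mm high that surrounds the dish. x and z along the fixture's
- cam (a joint): angle of the cam about its upright pivot, rad, growing counterclockwise from above: 0 = low point facing the roller, 3.1 = high point. Starts at 1.3 to 2.6, so turn it clockwise; it can overshoot (free from -1.2 to 2.9, no stop at 0) and stays where left (friction 0.3 N m, about 6 N at the pin)
- cam_pin (a point): on the axis of the upright red pin at the end of the cam's lever, 60 mm above the bench. The pin is 12 mm thick, stands from 34 to 76 mm above the bench, and circles the pivot at 52 mm radius. Seen from the pivot it lies in the direction (cam angle - 1.2 rad), counterclockwise from fixture +x
- cam_pivot (a point): on the cam's pivot axis, 55.5 mm ahead of the fixture's origin on its centre line, 35 mm above the bench; does not move. The cam is a steel disc 64 mm across, 18 mm eccentric, its top 25 mm above the bench, with a small red mark between pivot and low point; hub and lever reach up to 35 mm
- low_mark (a point): middle of the short red line (16 x 5 mm) on the base plate, right of the cam and a little ahead of its pivot, 68 mm from the pivot axis: the lever points at it when the cam is at its low point
- dish: lidded clear petri dish, 60 mm across, 15 mm tall, lying loose in the carriage's nest; origin at the centre of its underside, z up
- jar: small clear glass specimen jar, 44 mm across, 42 mm tall, open top; stands loose left of the fixture; origin at the centre of its underside. Not to be disturbed
- oil: small brown bottle with black cap, 28 mm across, 62 mm tall; stands loose right of the fixture; origin at the centre of its underside. Not to be disturbed
- canister: black screw canister, 35 mm across, 62 mm tall; stands loose ahead and left of the fixture; origin at the centre of its underside. Not to be disturbed
- tweezers: steel forceps, 116 mm long, 9 mm high, lying loose right of the fixture; origin at the centre of its underside. Not to be disturbed
- pen: white marker pen with black cap, 135 mm long, 16 mm high, lying loose near the front edge of the bench; origin at the centre of its underside. Not to be disturbed

How it is judged:
On the way, in this order (a step that is already met when the one before it is completed fails the run):
1. the cam is at its low point (within 0.2 rad) while the carriage is still back (value of joint cam between -0.2 and 0.2 rad and value of joint carriage below 0.006 m), for 0.2 s.
2. the carriage is fully home, the cam still at its low point (value of joint cam between -0.2 and 0.2 rad and value of joint carriage above 0.035 m), for 0.2 s.
At the end, for the whole second after the job is handed in: the cam is within 0.2 rad of its low point, the carriage is at rest within 3 mm of fully home, and the dish lies flat in its nest (within 8 mm of the centre, not raised by 6 mm, tilted less than 0.1 rad) (all of step 2 and velocity of joint carriage below 0.01 m/s and linear speed of dish below 0.02 m/s and horizontal distance between dish and nest below 0.008 m and z of dish in the frame of nest below 0.006 m and angle between dish's own z axis and vertical below 0.1 rad); the robot touches nothing.
It fails at once if the carriage is pushed forward more than 8 mm while the cam is more than 0.35 rad from its low point (value of joint carriage above 0.008 m and (value of joint cam above 0.35 rad or value of joint cam below -0.35 rad)).
It fails at once if the dish is lifted, tipped or leaves its nest (z of dish in the frame of nest above 0.012 m or horizontal distance between dish and nest above 0.012 m or angle between dish's own z axis and vertical above 0.25 rad).
It fails at once if a thing standing or lying round the fixture is moved more than 20 mm (distance of any of jar, oil, canister, tweezers, pen from where it was at the start of the episode above 0.02 m).
It also fails if it takes over 51 s, if anything falls off the work surface, if the arm or the gripper's body presses on something with over 40 N, if the wrist force passes 120 N, or if a joint passes its speed limit or range.

## Working session

There is one attempt and no reset: what is moved stays moved. The work goes in short steps, Python scripts to look and compute and a tool call to move; the robot and the scene stay as the last step left them, time stands still between calls to the robot, and variables do not carry over. Pictures are saved under pics/ and viewed, at most 10 in all, crops included, and the job is handed in when it is done.

```bash
ls; mkdir -p pics; python3 - <<'E'
from workcell import bot, viewer, job
import cv2,numpy as np,pickle
s=bot.read_state();print(s['clock'],s['tcp_pos'],s['orientation'])
d={}
for n in("scene","top"):
    c=viewer.capture(n);d[n]=c;cv2.imwrite(f'pics/{n}0.png',c['img'][:,:,::-1]);print(n,c['intrinsics'],c['R'],c['t'])
pickle.dump(d,open('c0.pkl','wb'))
a=np.vstack([d['top']['img']]);cv2.imwrite('pics/top0b.png',cv2.resize(a[:,:,::-1],(800,600)))
E
```

```text
pics
workcell.py
0.0 [ 0.19275213 -0.59418605  0.23071979] [[ 9.51185861e-01  3.08618285e-01 -4.59247749e-04]
 [ 3.08618606e-01 -9.51185290e-01  1.04905541e-03]
 [-1.13072023e-04 -1.13957907e-03 -9.99999344e-01]]
scene [[357.35968585   0.         258.96238512]
 [  0.         357.35968585 190.9760025 ]
 [  0.           0.           1.        ]] [[-0.83826244 -0.54520058 -0.00850938]
 [-0.33645537  0.52946505 -0.77875833]
 [ 0.42908492 -0.64994083 -0.62726633]] [0.56392039 0.07568047 0.86010551]
top [[493.57436121   0.         245.57234659]
 [  0.         493.57436121 195.57708239]
 [  0.           0.           1.        ]] [[-0.01610352 -0.99979627  0.01216905]
 [-0.98934541  0.01417159 -0.14489591]
 [ 0.14469394 -0.01437273 -0.98937207]] [0.26469821 0.50573509 1.32560014]
```

View pics/top0b.png

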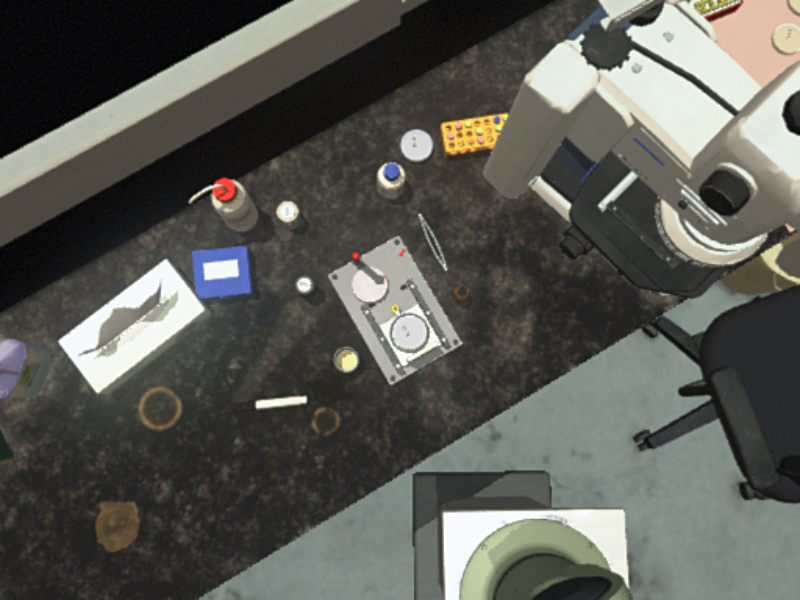

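View pics/scene0.png

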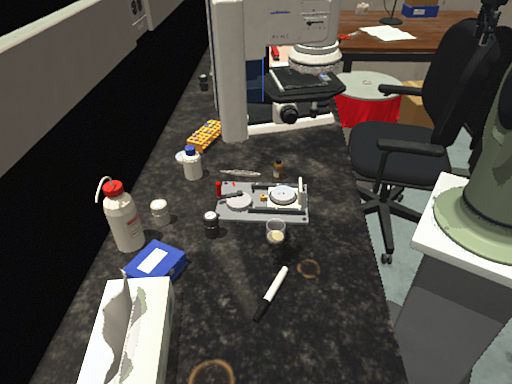

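The top view (800x600) shows the fixture around (395,310), yawed about 0.5 rad. The pin is near (356,257), the red line near (402,252), the rear plate near (430,357), the oil cap near (461,292), the jar at (346,360) and the canister at (305,285).

```bash
cat > h.py <<'E'
import numpy as np,cv2
from workcell import bot, viewer, job
def ray(c,uv,z):
    "world point at height z seen at pixel uv"
    d=c['R'].T@np.linalg.inv(c['intrinsics'])@np.array([uv[0],uv[1],1.]);o=-c['R'].T@c['t']
    return o+d*(z-o[2])/d[2]
def proj(c,X):
    p=c['intrinsics']@(c['R']@np.asarray(X)+c['t']);return p[:2]/p[2]
def blobs(img,lo,hi,lo2=None,hi2=None,amin=3):
    h=cv2.cvtColor(img,cv2.COLOR_RGB2HSV);m=cv2.inRange(h,lo,hi)
    if lo2: m|=cv2.inRange(h,lo2,hi2)
    n,_,st,ce=cv2.connectedComponentsWithStats(m)
    return [(ce[i].round(2),st[i]) for i in range(1,n) if st[i][4]>=amin]
def red(img): return blobs(img,(0,130,70),(8,255,255),(170,130,70),(180,255,255))
E
python3 - <<'E'
from h import *;import pickle
d=pickle.load(open('c0.pkl','rb'))
for n in d:
    for b in red(d[n]['img']): 
        if (n=='top' and 200<b[0][0]<300 and 140<b[0][1]<260) or (n=='scene' and 200<b[0][0]<320 and 160<b[0][1]<240): print(n,b, ray(d[n],b[0],.076 if b[1][4]>1 else .01),ray(d[n],b[0],.01))
i=d['top']['img'][145:250,190:310,::-1];cv2.imwrite('pics/crop1.png',cv2.resize(i,None,fx=5.5,fy=5.5,interpolation=cv2.INTER_CUBIC))
E
```

```text
scene (array([218.08, 188.2 ]), array([215, 181,   6,  16,  74], dtype=int32)) [0.57761258 0.32342567 0.076     ] [0.63375407 0.26046487 0.01      ]
scene (array([233.12, 183.25]), array([232, 181,   3,   5,   8], dtype=int32)) [0.55880915 0.28864407 0.076     ] [0.61259687 0.22132938 0.01      ]
top (array([257.  , 161.09]), array([255, 159,   5,   5,  11], dtype=int32)) [0.59746264 0.22517056 0.076     ] [0.61185294 0.22257421 0.01      ]
top (array([227.24, 163.88]), array([225, 161,   5,   7,  25], dtype=int32)) [0.59085834 0.30562534 0.076     ] [0.60491477 0.3070962  0.01      ]
```

View pics/crop1.png

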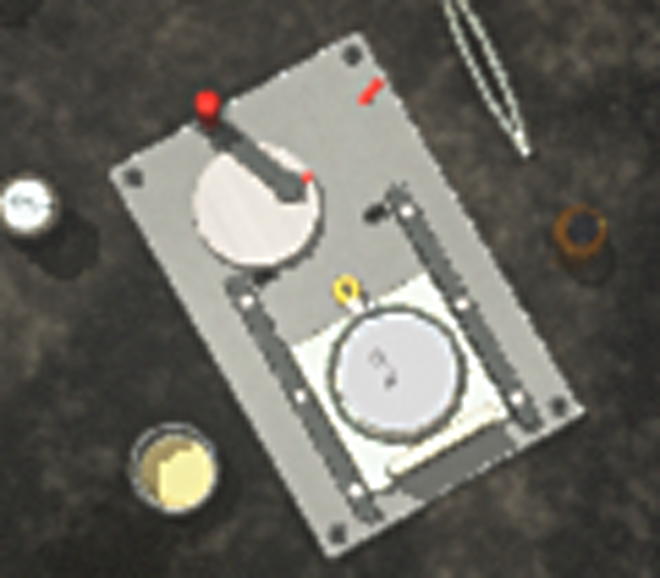

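The crop shows plate corners at (112,173) front left, (360,33) front right, (585,410) rear right and (332,557) rear left. The pin head is at (207,105), the hub at about (290,185), the red line at (371,92), the jar at (173,468), the oil at (580,232) and the tweezers' tip at (525,150).

```bash
python3 - <<'E'
from h import *;import pickle
d=pickle.load(open('c0.pkl','rb'));c=d['top']
px=lambda x,y:((x+.5)/5.5-.5+190,(y+.5)/5.5-.5+145)
W=np.array([ray(c,px(*p),.01)[:2] for p in [(112,173),(360,33),(585,410),(332,557)]])
F=np.array([[.112,.075],[.112,-.075],[-.118,-.075],[-.118,.075]])
M=((F-F.mean(0)).T@(W-W.mean(0)));yaw=np.arctan2(M[0,1]-M[1,0],M[0,0]+M[1,1])
R=lambda a:np.array([[np.cos(a),-np.sin(a)],[np.sin(a),np.cos(a)]])
o=W.mean(0)-R(yaw)@F.mean(0);print('yaw',yaw,'o',o,'res mm',(W-(F@R(yaw).T+o))*1e3)
fx=lambda w:R(yaw).T@(w-o)
piv=np.array([.0555,0])
# pin: two-view centroid triangulation
def P(c):return c['intrinsics']@np.c_[c['R'],c['t']]
X=cv2.triangulatePoints(P(d['top']),P(d['scene']),np.array([227.24,163.88]),np.array([218.08,188.2]));X=(X[:3]/X[3]).ravel();print('pin tri',X,fx(X[:2]))
for z in (.06,.07): 
    p=fx(ray(c,(227.24,163.88),z)[:2])-piv;print(z,'pin',p+piv,np.linalg.norm(p),'cam',np.arctan2(p[1],p[0])+1.2)
m=fx(ray(c,(257,161.09),.01)[:2]);print('mark',m,m-piv,np.linalg.norm(m-piv),np.arctan2(*(m-piv)[::-1]))
for n,p,z in [('jar',(173,468),.02),('oil',(580,232),.062),('can',(27,207),.062),('tw',(525,150),.005),('tw2',(450,0),.005),('pivot',(290,185),.035)]:
    w=ray(c,px(*p),z)[:2];print(n,w,fx(w))
w=R(yaw)@[-.1,0]+o;print('pushface',w,'pivotW',R(yaw)@piv+o)
E
```

```bash
cat >> h.py <<'E'
YAW=.508;O=np.array([.5102,.2383])
def rot(a): return np.array([[np.cos(a),-np.sin(a)],[np.sin(a),np.cos(a)]])
def f2w(p): return rot(YAW)@np.asarray(p)+O
def w2f(p): return rot(YAW).T@(np.asarray(p)-O)
def off(xyz,psi):
    "row (dx dy dz turn) from the present pose to world xyz, tool-x yaw psi"
    s=bot.read_state();R=s['orientation'];a=np.arctan2(R[1,0],R[0,0])
    t=-(psi-a+np.pi)%(2*np.pi)-np.pi
    t=-((psi-a+np.pi)%(2*np.pi)-np.pi)
    return np.r_[R.T@(np.asarray(xyz)-s['tcp_pos']),t].round(4)
def arc(th,gap):
    "tool world xy and yaw for pin direction th (fixture), tool centre gap behind the pin axis"
    p=np.array([.0555,0])+.052*np.array([np.cos(th),np.sin(th)])+gap*np.array([-np.sin(th),np.cos(th)])
    return f2w(p),th+YAW+np.pi/2
E
python3 - <<'E'
from h import *
print('A',off((.46,0,.2),1.4))
p,a=arc(.36,.034);print('B',p,a,off((*p,.15),a))
E
```

```text
A [ 0.4376 -0.4827  0.0312 -1.0862]
B [0.56635853 0.3269509 ] 2.4387963267948964 [ 0.6397 -0.7608  0.0815 -2.125 ]
```

Emit:
{"name": "move_tool", "arguments": {"ticks": [[0.4376, -0.4827, 0.03, -1.09, 0], [0.4376, -0.4827, 0.03, -1.09, 0], [0.4376, -0.4827, 0.03, -1.09, 0], [0.4376, -0.4827, 0.03, -1.09, 0], [0.4376, -0.4827, 0.03, -1.09, 0], [0.4376, -0.4827, 0.03, -1.09, 0], [0.4376, -0.4827, 0.03, -1.09, 0], [0.4376, -0.4827, 0.03, -1.09, 0], [0.4376, -0.4827, 0.03, -1.09, 0], [0.4376, -0.4827, 0.03, -1.09, 0], [0.4376, -0.4827, 0.03, -1.09, 0], [0.4376, -0.4827, 0.03, -1.09, 0], [0.4376, -0.4827, 0.03, -1.09, 0], [0.4376, -0.4827, 0.03, -1.09, 0], [0.4376, -0.4827, 0.03, -1.09, 0], [0.4376, -0.4827, 0.03, -1.09, 0], [0.4376, -0.4827, 0.03, -1.09, 0], [0.4376, -0.4827, 0.03, -1.09, 0]], "grip_n": 40}}

```text
clock: 1.6
tcp_pos: [0.4602, 0.0012, 0.2009]
orientation: [[0.163, 0.987, -0.001], [0.987, -0.163, 0.001], [0.0, -0.001, -1.0]]
wrist_force: [0.0, -0.3, 0.3]
grip_width: -0.0
grasp_force: 0.0
```

```bash
python3 - <<'E'
from h import *
p,a=arc(.36,.034);print('B',p,a,off((*p,.15),a),bot.read_state()['joints'].round(2) )
E
```

```text
B [0.56635853 0.3269509 ] 2.4387963267948964 [ 0.3387  0.0516  0.051  -1.0321] [ 0.31  0.34 -0.54  2.03  0.23  0.83 -0.53]
```

Emit:
{"name": "move_tool", "arguments": {"ticks": [[0.3387, 0.0516, 0.05, -1.032, 0], [0.3387, 0.0516, 0.05, -1.032, 0], [0.3387, 0.0516, 0.05, -1.032, 0], [0.3387, 0.0516, 0.05, -1.032, 0], [0.3387, 0.0516, 0.05, -1.032, 0], [0.3387, 0.0516, 0.05, -1.032, 0], [0.3387, 0.0516, 0.05, -1.032, 0], [0.3387, 0.0516, 0.05, -1.032, 0], [0.3387, 0.0516, 0.05, -1.032, 0], [0.3387, 0.0516, 0.05, -1.032, 0], [0.3387, 0.0516, 0.05, -1.032, 0], [0.3387, 0.0516, 0.05, -1.032, 0]]}}

```text
clock: 2.6
tcp_pos: [0.5677, 0.3231, 0.1512]
orientation: [[-0.759, 0.651, -0.0], [0.651, 0.759, -0.001], [-0.001, -0.001, -1.0]]
wrist_force: [-0.2, 0.2, 0.7]
grip_width: 0.0001
grasp_force: 0.0
```

```bash
python3 - <<'E'
from h import *
p,a=arc(.36,.034);print('B',off((*p,.045),a),bot.read_state()['joints'].round(2) )
c=viewer.capture('top');cv2.imwrite('pics/b.png',cv2.resize(c['img'][130:270,170:320,::-1],None,fx=4,fy=4,interpolation=cv2.INTER_CUBIC))
E
```

```text
B [ 0.0036  0.0021  0.1061 -0.0056] [-0.16  0.75 -0.72  1.56  0.55  1.04 -0.17]
```

View pics/b.png

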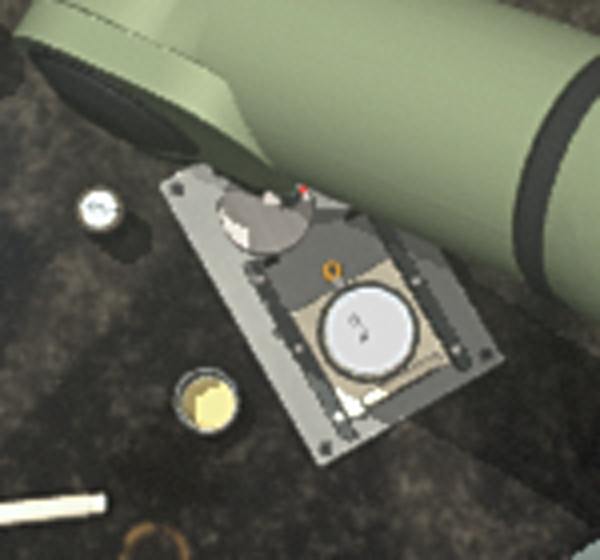

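The arm hides the cam from the top camera; everything else is undisturbed. I'll descend beside the pin.

Emit:
{"name": "move_tool", "arguments": {"ticks": [[0.0036, 0.002, 0.04, -0.006, 0], [0.0036, 0.002, 0.075, -0.006, 0], [0.0036, 0.002, 0.105, -0.006, 0], [0.0036, 0.002, 0.106, -0.006, 0], [0.0036, 0.002, 0.106, -0.006, 0]]}}

```text
clock: 3.07
tcp_pos: [0.5657, 0.3277, 0.0452]
orientation: [[-0.764, 0.645, -0.001], [0.645, 0.764, -0.001], [0.0, -0.002, -1.0]]
wrist_force: [0.4, 0.7, 0.7]
grip_width: 0.0002
grasp_force: 0.0
```

```bash
python3 - <<'E'
from h import *
for th in np.r_[.36:-1.21:-.12,-1.2]:
    p,a=arc(th,.017);print(round(th,2),off((*p,.045),a))
c=viewer.capture('scene');print(red(c['img']))
cv2.imwrite('pics/s1.png',cv2.resize(c['img'][130:270,170:330,::-1],None,fx=4,fy=4,interpolation=cv2.INTER_CUBIC))
E
```

```text
0.36 [-0.018  -0.0002  0.0002  0.0017]
0.24 [-0.0243  0.0015  0.0002  0.1217]
0.12 [-3.080e-02  2.300e-03  2.000e-04  2.417e-01]
0.0 [-3.740e-02  2.400e-03  2.000e-04  3.617e-01]
-0.12 [-4.390e-02  1.700e-03  2.000e-04  4.817e-01]
-0.24 [-5.030e-02  3.000e-04  2.000e-04  6.017e-01]
-0.36 [-5.650e-02 -1.900e-03  2.000e-04  7.217e-01]
-0.48 [-6.230e-02 -4.900e-03  2.000e-04  8.417e-01]
-0.6 [-6.780e-02 -8.500e-03  2.000e-04  9.617e-01]
-0.72 [-7.2800e-02 -1.2800e-02  2.0000e-04  1.0817e+00]
-0.84 [-7.7200e-02 -1.7600e-02  2.0000e-04  1.2017e+00]
-0.96 [-8.1100e-02 -2.2900e-02  2.0000e-04  1.3217e+00]
-1.08 [-8.4300e-02 -2.8700e-02  2.0000e-04  1.4417e+00]
-1.2 [-8.6700e-02 -3.4700e-02  2.0000e-04  1.5617e+00]
-1.2 [-8.6700e-02 -3.4700e-02  2.0000e-04  1.5617e+00]
[(array([343.52,  36.59]), array([338,  34,  13,   6,  56], dtype=int32)), (array([274.49,  51.05]), array([271,  46,   8,  12,  59], dtype=int32)), (array([366.24, 110.18]), array([ 334,   94,   68,   34, 1551], dtype=int32)), (array([327.67, 105.67]), array([327, 105,   2,   2,   3], dtype=int32)), (array([112.59, 188.41]), array([102, 180,  22,  18, 295], dtype=int32)), (array([219.5, 182.5]), array([219, 182,   2,   2,   4], dtype=int32)), (array([131.85, 220.67]), array([128, 216,   9,   9,  27], dtype=int32))]
```

View pics/s1.png

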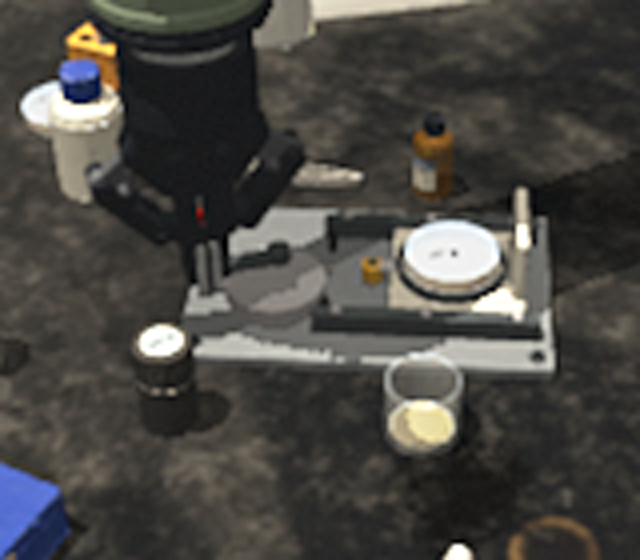

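The closed tips are at (207,265), beside the pin on its left side; red shows behind them at (200,210). Canister and jar are clear. I'll push along the arc.

Emit:
{"name": "move_tool", "arguments": {"ticks": [[-0.01, 0, 0, 0, 0], [-0.018, 0, 0, 0, 0], [-0.0243, 0.0015, 0, 0.12, 0], [-0.0308, 0.0023, 0, 0.24, 0], [-0.0374, 0.0024, 0, 0.36, 0], [-0.0439, 0.0017, 0, 0.48, 0], [-0.0503, 0.0003, 0, 0.6, 0], [-0.0565, -0.0019, 0, 0.72, 0], [-0.0623, -0.0049, 0, 0.84, 0], [-0.0678, -0.0085, 0, 0.96, 0], [-0.0728, -0.0128, 0, 1.08, 0], [-0.0772, -0.0176, 0, 1.2, 0], [-0.0772, -0.0176, 0, 1.2, 0], [-0.0772, -0.0176, 0, 1.2, 0]]}}

```text
clock: 4.28
tcp_pos: [0.6147, 0.2654, 0.0466]
orientation: [[0.32, 0.947, 0.002], [0.947, -0.32, 0.0], [0.001, 0.002, -1.0]]
wrist_force: [-0.5, -0.5, 0.3]
grip_width: 0.0
grasp_force: 0.0
```

```bash
python3 - <<'E'
from h import *
for th in (-.96,-1.08,-1.2):
    p,a=arc(th,.017);print(round(th,2),off((*p,.045),a))
s=bot.read_state();print(w2f(s['tcp_pos'][:2]))
c=viewer.capture('scene');a=c['img'][150:230,190:310,::-1];c2=viewer.capture('top');b=c2['img'][130:210,190:310,::-1]
cv2.imwrite('pics/s2.png',cv2.resize(np.vstack([a,b]),None,fx=3.7,fy=3.7,interpolation=cv2.INTER_CUBIC))
E
```

```text
-0.96 [-0.0077  0.0007  0.0016  0.1258]
-1.08 [-0.0142  0.0015  0.0016  0.2458]
-1.2 [-0.0208  0.0016  0.0016  0.3658]
[ 0.1045076  -0.02714425]
```

View pics/s2.png

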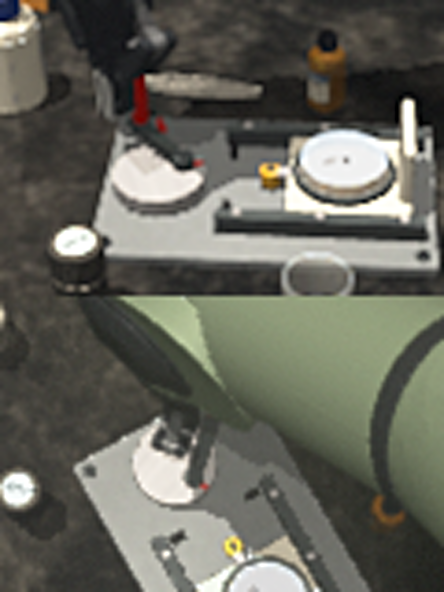

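The lever has swung toward the red line, which is now at (160,125) in the crop. The pin is at (140,100) and the tool sits on its far side. I'll measure the pin's angle.

```bash
cat >> h.py <<'E'
def cam(c=None):
    c=c or viewer.capture('scene')
    best=[]
    for b in red(c['img']):
        x,y,w,h,a=b[1]
        if 205<b[0][0]<260 and 155<b[0][1]<215:
            for z in (.055,):
                p=w2f(ray(c,b[0],z)[:2])-[.0555,0];best.append((b[0],[int(v) for v in b[1]],'r',np.linalg.norm(p).round(4),'cam',round(np.arctan2(p[1],p[0])+1.2,3)))
    return best
E
python3 - <<'E'
from h import *;import pickle
print(cam(pickle.load(open('c0.pkl','rb'))['scene']))
for r in cam():print(r)
E
```

```text
[(array([218.08, 188.2 ]), [215, 181, 6, 16, 74], 'r', np.float64(0.053), 'cam', np.float64(1.495)), (array([233.12, 183.25]), [232, 181, 3, 5, 8], 'r', np.float64(0.0173), 'cam', np.float64(0.803))]
(array([227.55, 177.29]), [226, 171, 4, 13, 42], 'r', np.float64(0.0455), 'cam', np.float64(0.455))
(array([233. , 183.5]), [232, 182, 3, 4, 8], 'r', np.float64(0.0171), 'cam', np.float64(0.863))
```

Emit:
{"name": "move_tool", "arguments": {"ticks": [[-0.0077, 0.0007, 0, 0.125, 0], [-0.0142, 0.0015, 0, 0.245, 0], [-0.0208, 0.0016, 0, 0.365, 0], [-0.0208, 0.0016, 0, 0.365, 0], [-0.0208, 0.0016, 0, 0.365, 0]]}}

```text
clock: 4.85
tcp_pos: [0.6084, 0.2456, 0.0454]
orientation: [[0.636, 0.772, -0.0], [0.772, -0.636, -0.0], [-0.0, 0.0, -1.0]]
wrist_force: [-0.8, 0.7, -0.3]
grip_width: -0.0
grasp_force: 0.0
```

```bash
python3 - <<'E'
from h import *
for r in cam():print(r)
p,a=arc(-1.2,.017);print(off((*p,.045),a))
p,a=arc(-1.2,.055);print(off((*p,.045),a))
E
```

```text
(array([234.43, 174.55]), [233, 167, 4, 15, 49], 'r', np.float64(0.047), 'cam', np.float64(0.005))
(array([243.  , 194.67]), [242, 194, 3, 2, 3], 'r', np.float64(0.0393), 'cam', np.float64(3.122))
[0.0004 0.0013 0.0003 0.0036]
[0.0384 0.0014 0.0003 0.0036]
```

The estimate puts the cam near 0. I'll back off, lift, and verify with a clear view.

Emit:
{"name": "move_tool", "arguments": {"ticks": [[0.02, 0, 0, 0, 0], [0.038, 0, 0, 0, 0], [0.038, 0, -0.04, 0, 0], [0.038, 0, -0.08, 0, 0], [0.038, 0, -0.11, 0, 0]]}}

```text
clock: 5.32
tcp_pos: [0.6329, 0.2753, 0.1575]
orientation: [[0.636, 0.772, 0.0], [0.772, -0.636, 0.0], [0.0, -0.0, -1.0]]
wrist_force: [0.3, 1.3, 0.2]
grip_width: 0.0
grasp_force: 0.0
```

```bash
python3 - <<'E'
from h import *
p=f2w([-.155,0]);print(p,off((*p,.155),YAW))
E
```

```text
[0.37477354 0.16290323] [-0.2509 -0.1278  0.0024  0.3739]
```

Emit:
{"name": "move_tool", "arguments": {"ticks": [[-0.2416, -0.1241, 0, 0.374, 0], [-0.2416, -0.1241, 0, 0.374, 0], [-0.2416, -0.1241, 0, 0.374, 0], [-0.2416, -0.1241, 0, 0.374, 0], [-0.2416, -0.1241, 0, 0.374, 0], [-0.2416, -0.1241, 0, 0.374, 0], [-0.2416, -0.1241, 0, 0.374, 0], [-0.2416, -0.1241, 0, 0.374, 0], [-0.2416, -0.1241, 0, 0.374, 0], [-0.2416, -0.1241, 0, 0.374, 0]]}}

```text
clock: 6.15
tcp_pos: [0.3835, 0.1689, 0.1555]
orientation: [[0.875, 0.485, 0.001], [0.485, -0.875, 0.0], [0.001, 0.0, -1.0]]
wrist_force: [0.5, -0.3, 0.7]
grip_width: 0.0
grasp_force: 0.0
```

```bash
python3 - <<'E'
from h import *
for r in cam():print(r)
c=viewer.capture('top')
for b in red(c['img']):
    if 200<b[0][0]<300 and 140<b[0][1]<260:
        p=w2f(ray(c,b[0],.07)[:2])-[.0555,0];print(b,'r',np.linalg.norm(p),'cam',np.arctan2(p[1],p[0])+1.2)
cv2.imwrite('pics/t3.png',cv2.resize(c['img'][140:260,185:315,::-1],None,fx=4.5,fy=4.5,interpolation=cv2.INTER_CUBIC))
print(off((*f2w([-.145,0]),.05),YAW))
E
```

```text
(array([234.03, 173.35]), [232, 166, 5, 15, 62], 'r', np.float64(0.0524), 'cam', np.float64(-0.002))
(array([243.67, 194.33]), [243, 194, 2, 2, 3], 'r', np.float64(0.0385), 'cam', np.float64(3.171))
(array([255.22, 161.81]), array([253, 159,   7,   7,  27], dtype=int32)) r 0.05210633625475325 cam -0.05732323882502777
(array([244., 182.]), array([244, 181,   1,   3,   3], dtype=int32)) r 0.017520461537307526 cam 4.074293411371144
[-0.0006  0.001   0.1052 -0.0036]
```

View pics/t3.png

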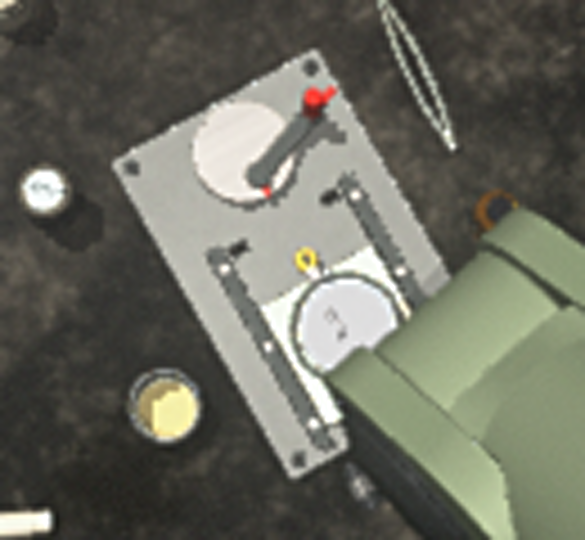

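The lever covers the red line at (325,95) and the small red cam mark at (267,190) faces the roller, so the cam is at about 0. Carriage and dish have not moved. Next is descending and pushing.

Emit:
{"name": "move_tool", "arguments": {"ticks": [[0, 0.001, 0.04, 0, 0], [0, 0.001, 0.08, 0, 0], [0, 0.001, 0.105, 0, 0], [0.01, 0.001, 0.105, 0, 0], [0.02, 0.001, 0.105, 0, 0], [0.028, 0.001, 0.105, 0, 0], [0.034, 0.001, 0.105, 0, 0], [0.039, 0.001, 0.105, 0, 0], [0.044, 0.001, 0.105, 0, 0], [0.049, 0.001, 0.105, 0, 0], [0.054, 0.001, 0.105, 0, 0], [0.059, 0.001, 0.105, 0, 0], [0.064, 0.001, 0.105, 0, 0], [0.068, 0.001, 0.105, 0, 0], [0.068, 0.001, 0.105, 0, 0], [0.068, 0.001, 0.105, 0, 0]]}}

```text
clock: 7.58
tcp_pos: [0.4431, 0.2005, 0.0502]
orientation: [[0.876, 0.482, 0.0], [0.482, -0.876, 0.0], [0.0, -0.0, -1.0]]
wrist_force: [-0.6, -0.7, -0.9]
grip_width: 0.0002
grasp_force: 0.0
```

```bash
python3 - <<'E'
from h import *
print(w2f(bot.read_state()['tcp_pos'][:2]))
c=viewer.capture('scene');print(cam(c))
cv2.imwrite('pics/s4.png',cv2.resize(c['img'][150:240,200:320,::-1],None,fx=5,fy=5,interpolation=cv2.INTER_CUBIC))
E
```

```text
[-0.07702154 -0.00036434]
[(array([234.03, 173.35]), [232, 166, 5, 15, 62], 'r', np.float64(0.0524), 'cam', np.float64(-0.002)), (array([243.67, 194.33]), [243, 194, 2, 2, 3], 'r', np.float64(0.0385), 'cam', np.float64(3.171))]
```

View pics/s4.png

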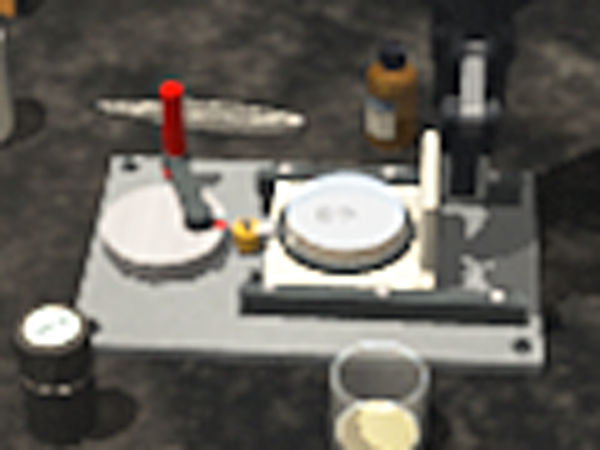

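The carriage has moved forward, with its roller at (245,235) close to the low point. The dish is in its nest. There is little force yet, so I'll push on in small steps until contact with the stops shows.

Emit:
{"name": "move_tool", "arguments": {"ticks": [[0.002, 0, 0, 0, 0], [0.004, 0, 0, 0, 0], [0.005, 0, 0, 0, 0], [0.006, 0, 0, 0, 0], [0.006, 0, 0, 0, 0]], "only": "tcp|force"}}

```text
tcp_pos: [0.4465, 0.2023, 0.05]
wrist_force: [-10.6, -4.6, 8.6]
grasp_force: 6.0
```

Emit:
{"name": "move_tool", "arguments": {"ticks": [[0.001, 0, 0, 0, 0], [0.002, 0, 0, 0, 0], [0.002, 0, 0, 0, 0]], "only": "tcp|wrist"}}

```text
tcp_pos: [0.4466, 0.2022, 0.0497]
wrist_force: [-21.0, -8.7, 16.0]
```

Emit:
{"name": "move_tool", "arguments": {"ticks": [[0.001, 0, 0, 0, 0], [0.002, 0, 0, 0, 0], [0.002, 0, 0, 0, 0]], "only": "tcp|wrist"}}

```text
tcp_pos: [0.4467, 0.2021, 0.0494]
wrist_force: [-29.6, -13.2, 20.8]
```

There is a firm stop at tool x = -0.073, which is exactly the home position. I'll back off, lift, and check.

Emit:
{"name": "move_tool", "arguments": {"ticks": [[-0.01, 0, 0, 0, 0], [-0.03, 0, 0, 0, 0], [-0.045, 0, 0, 0, 0], [-0.045, 0, -0.04, 0, 0], [-0.045, 0, -0.08, 0, 0], [-0.045, 0.04, -0.12, 0, 0], [-0.045, 0.08, -0.12, 0, 0], [-0.045, 0.12, -0.12, 0, 0], [-0.045, 0.16, -0.12, 0, 0], [-0.045, 0.16, -0.12, 0, 0], [-0.045, 0.16, -0.12, 0, 0]]}}

```text
clock: 9.47
tcp_pos: [0.4905, 0.0403, 0.1703]
orientation: [[0.879, 0.478, 0.001], [0.478, -0.879, -0.001], [0.0, 0.001, -1.0]]
wrist_force: [-0.6, 0.8, -0.3]
grip_width: -0.0
grasp_force: 0.0
```

```bash
python3 - <<'E'
from h import *
c=viewer.capture('scene');print(cam(c))
t=viewer.capture('top')
a=c['img'][150:240,195:315,::-1];b=t['img'][145:250,190:310,::-1]
cv2.imwrite('pics/f.png',cv2.resize(np.vstack([a,b]),None,fx=3,fy=3,interpolation=cv2.INTER_CUBIC))
E
```

```text
[(array([234.03, 173.35]), [232, 166, 5, 15, 62], 'r', np.float64(0.0524), 'cam', np.float64(-0.002)), (array([243.67, 194.33]), [243, 194, 2, 2, 3], 'r', np.float64(0.0385), 'cam', np.float64(3.171))]
```

View pics/f.png

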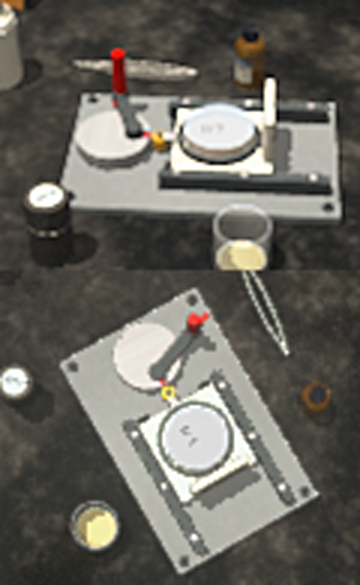

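The carriage sits against the end stops: the dish moved about 14 px, or 37 mm. The roller at (168,393) touches the cam's low point, the dish is in its nest, and the objects around the fixture are unmoved.

```bash
python3 -c "
from workcell import bot, viewer, job
print(job.hand_in())"
```

```text
the job is handed in; nothing more can be done
None
```

I turned the cam to its low point (measured within about 0.06 rad), then pushed the carriage home against its end stops (about 37 mm of travel, with firm contact). The dish is still in its nest, the surrounding objects look unmoved, the arm is clear, and the job is handed in at about 9.5 s; no verdict came back.

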